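# Counter-hold the loose handle bolt behind a drawer front

## Task

The handle of the parts chest's top drawer has worked loose: the nut on its right-hand bolt (as you face the chest) has backed off. Pull the top drawer out to its stop and let go of the handle, then reach down from above into the narrow gap behind the drawer front, take that bolt's hidden hexagon head between the fingers by its two upright flats, and hold it firmly from turning so the nut can be tightened; finish while still holding it, with the drawer left fully out and the tools and parts lying about left where they are.

Things in the scene. Friction and masses are not known exactly. Their poses are not given: they have to be found in the camera images.
- chest: Grey sheet-steel parts chest with two drawers, fixed to the bench: 150 mm deep (x), 260 mm wide (y), 171 mm high. Origin at the centre of its underside; -x points out of its front (the side with the handles), +y to the left for someone facing the front, z up. Only the top drawer moves; the lower one, with a like handle, is locked.
- top_drawer (a joint): How far the top drawer is out, in m: 0 shut, 0.100 at its stop; it slides along the chest's -x, starts shut or up to 12 mm ajar, needs about 2 to 3 N, stays where it is left. Its front is a 4 mm sheet, 250 mm wide, its upper edge 163 mm above the bench, 8 mm below the chest's top.
- drawer_grip (a point): Middle of the grip bar of the top drawer's dark steel bow handle, moves with the drawer. The bar is round, 12 mm thick, runs along the chest's y, 131 mm above the bench; about 60 mm of it is clear between the bow's feet; its centre line stands 46 mm in front of the 4 mm back plate bolted to the drawer front.
- bolt_head (a point): Centre of the hexagon head of the right-hand handle bolt, in the drawer behind its front; moves with the drawer. 60 mm right of the handle's middle, 60 mm behind its bar, 131 mm above the bench, 32 mm below the front's upper edge. Head: 19 mm across flats, 22 mm over corners, 8 mm thick along chest x. The left-hand bolt, 120 mm away, is tight and not to be held.
- bolt (a joint): Angle of the loose bolt about the chest's x axis, in rad; at 0 two of the head's flats are upright and face chest +y and -y. Starts within 0.15 either way. It turns rather easily (0.03 N m), so straight fingers closing on it turn the flats more or less square to themselves; the nut turns with the head; the bolt does not slide along its axis.
- head_left: The half of that bolt head on the chest's +y side, with the left upright flat; origin at the head's centre, axes those of the bolt (the chest's when the bolt's angle is 0).
- head_right: The half of that bolt head on the chest's -y side, with the right upright flat; origin at the head's centre, axes those of the bolt.
- tape_roll: Roll of black tape, 89 mm across, 19 mm high, lying on the chest's top towards the back; origin at the centre of its underside. Leave it alone.
- marker: Marker pen, 130 x 14 x 19 mm, lying on the chest's top towards the back; origin at the centre of its underside. Leave it alone.
- spanner: Combination spanner, 226 mm long, 7 mm high, lying flat on the bench in front of the chest; origin at the centre of its underside. Leave it alone.
- pliers: Pliers with red handles, 174 mm long, 13 mm high, lying flat on the bench; origin at the centre of their underside. Leave them alone.
- bolt_tin: Open tin of mixed bolts, 72 mm across, 69 mm high, standing on the bench right of the chest; origin at the centre of its underside. Leave it alone.
- driver: Screwdriver with a blue handle, 238 mm long, 32 mm thick, lying on the bench at the left; origin at the centre of its underside. Leave it alone.
- gap (a point): Middle of the gap behind the drawer front, level with the bolt heads, moves with the drawer: 50 mm wide along chest x, 19 mm behind the bolt head's centre. Ahead: the front sheet's inner face, 6 mm ahead of the head's centre (2 mm washer between). Behind: a 3 mm cross divider, its top 19 mm above the head's centre. Right side wall 59 mm from the head's centre, drawer floor 54 mm below it.

How it is judged (in metres and radians):
On the way:
1. the top drawer is pulled out to its stop (value of joint top_drawer above 0.095 m), for 0.2 s.
At the end, for the whole second after the job is handed in: The top drawer is out at its stop (within 8 mm) and the fingers bear on the right-hand bolt's head from both sides, with more than 5 N on each half, while the head stands still with its two flats within 0.3 rad (17 degrees) of upright (value of joint top_drawer above 0.092 m and contact force between the fingers and head_left above 5 N and contact force between the fingers and head_right above 5 N and value of joint bolt between -0.3 and 0.3 rad and velocity of joint bolt between -0.1 and 0.1 rad/s); the arm keeps its last pose, push and grip.
It fails at once if the tape roll or the marker on the chest is pushed more than 30 mm from its place (distance of any of tape_roll, marker from where it was at the start of the episode above 0.03 m).
It fails at once if a tool or the bolt tin on the bench (spanner, pliers, screwdriver, tin) is pushed more than 30 mm from its place (distance of any of spanner, pliers, driver, bolt_tin from where it was at the start of the episode above 0.03 m).
It also fails if it takes over 38 s, if anything falls off the work surface, if the arm or the gripper's body presses on something with over 40 N, if the wrist force passes 120 N, or if a joint passes its speed limit or range.

## Robot

A 6-joint arm with a two-finger parallel gripper is mounted at the origin on a cart in front of the work surface, level with it; the furniture and walls round the work are solid. World frame = base frame: x ahead of the robot, y to its left, z up, the work surface at z = 0. Lengths are in mm, angles in degrees, forces in N, time in s.
With the tool pointing down it reaches from about 350 to 850 mm from the base axis. Payload 8.1 kg.
Tool frame: the origin (TCP) lies midway between the tips of the shut fingers; the grasp point (between the pads) lies 19 mm behind it (r.pinch_z is the distance from the TCP to the grasp point, in mm); z points along the fingers, y is the line along which they close (so a half turn about z gives the same grasp; the last joint's range is limited). The gripper opens to 85 mm and grips with 20 to 120 N. Pads are 22 mm wide; open, the fingers measure 114 mm over their backs; the gripper's body (76 mm by 85 mm) begins 54 mm behind the grasp point. The pads swing forward as they close: fully open they stand 13 mm farther back than shut.
Start: joints at [-73.934, 7.471, 85.268, -0, 87.261, -4.893], TCP at [214.638, -560.3, 231.292] pointing down, gripper open.
Joint ranges: [-169.43, 169.43], [-51.17, 129.36], [1.28, 143.12], [-76.62, 256.62], [0, 156.53], [-152.29, 152.29]. Speed limits (degrees/s): [136.94, 136.94, 159.86, 180, 180, 180].

## Interface

Orientations are given as [roll, pitch, yaw] about the fixed x, y, z axes, in that order (R = Rz(yaw) Ry(pitch) Rx(roll)).
In Python, from bench import sensors, optics, job, r gives the robot as it stands.
- The arm moves only by the tool play_rows, never from a script. Its argument "motion" is a list that holds one entry, the list of rows, each a list of 6 numbers: the shift along the tool's x, y, z in cm, then the turn, a rotation vector about the tool's x, y, z in degrees. In form: [[[x, y, z, ax, ay, az], ...]]. A call has 1 to 5 rows; each row is the pose to reach, as a shift and turn from the pose commanded when the call began, along the tool's axes at that moment; what a row does not reach only later rows make up. A row lasts 1/10 s, in which the tool goes at most 50 mm and 8.59 degrees, less where a joint would pass 70% of its speed; a pose out of reach is approached as far as the arm can. A call with a gripper value outside its range is refused whole. "jaw" is the opening, from 0 (shut) to 1 (fully open), set as the call begins (left out, the last holds). The fingers move at their own pace and stop on an object; "squeeze" is the grip in N (left out, the last holds). Time passes only in rows, so rows that repeat a pose let the fingers close. It gives the time, the measured TCP pose, the force, the opening and the grip force at its end, in the units of the state.
- sensors.sense(): the state, without advancing time (a new reading comes with each control period).
- optics.snapshot(name): name is "side" or "top"; returns a dict with "pixels" (384x512x3 uint8, red, green, blue), "mtx" (3x3 intrinsics, pixels), "k1" (the pictures are not rectified: a ray, as slopes to the right and down, at radius r is drawn at 1 + k1 r^2 times it, then the intrinsics apply), "R" (3x3) and "t" (3): a world point X has camera coordinates R X + t. Camera axes: x right, y down, z forward; pixel columns grow to the right and rows downward; lengths in mm; the calibration is good to about 2 mm. A picture is of the moment at which its call begins. There is no depth.
- job.hand_in(): hands the job in; it is judged then, once.
The state is a dict: "time": time; "joint_pos": joint angles; "qd": joint speeds; "joint_efforts": joint torques, N m; "tool_pos": TCP position; "tcp_rot": TCP orientation; "ft_force": force on the tool from outside, world axes, zero at the start; "wrist_torque": the same for the moment, N m; "finger_gap": finger opening in mm; "grip_force": force on a finger pad.
Only numpy, scipy, OpenCV 4.12 (cv2) and the standard library are available. Lean on these libraries where they do the work, as an engineer would, in place of code of your own. Each camera call takes 0.05 s, during which the arm holds its last target. There are 200 camera calls.

## Working session

There is one attempt and no reset: what is moved stays moved. The work goes in short steps, Python scripts to look and compute and a tool call to move; the robot and the scene stay as the last step left them, time stands still between calls to the robot, and variables do not carry over. Pictures are saved under pics/ and viewed, at most 10 in all, crops included, and the job is handed in when it is done.

Besides the shell and the picture viewer there is one more tool, called as name(argument=value, ...) on one line, values as JSON. play_rows: Moves the arm, as the interface text tells. Its arguments: {"type":"object","properties":{"motion":{"type":"array","items":{"type":"array","items":{"type":"array","items":{"type":"number"}}}},"jaw":{"type":"number"},"squeeze":{"type":"number"}},"required":["motion"]}

```bash
mkdir -p pics; ls; python3 - <<'E'
from bench import sensors, optics, job, r
import cv2,pickle
for n in("side","top"):
    s=optics.snapshot(n); pickle.dump(s,open(f"{n}0.pkl","wb"))
    cv2.imwrite(f"pics/{n}0.png",s["pixels"][:,:,::-1])
    print(n,s["mtx"].tolist(),s["k1"],(-s["R"].T@s["t"]).round())
print(sensors.sense())
E
```

```text
pics
side [[350.85920319194054, 0.0, 251.18455879830074], [0.0, 350.85920319194054, 190.27926238943928], [0.0, 0.0, 1.0]] -0.04862389486338306 [254. 866. 451.]
top [[448.2522743762437, 0.0, 262.73974851305985], [0.0, 448.2522743762437, 195.36915051530175], [0.0, 0.0, 1.0]] -0.09485664654789336 [ 460.  169. 1331.]
{'time': 0.1, 'joint_pos': array([-7.39328045e+01,  7.51364496e+00,  8.53229705e+01, -4.74429193e-04,
        8.72609439e+01, -4.89442547e+00]), 'qd': array([-0.12296861, -0.18051144, -0.08639334,  0.13407297,  0.00174174,
       -0.05070841]), 'joint_efforts': array([ 1.85340992e-03, -5.70947957e+01, -5.01945519e+01, -5.69236477e-05,
        8.12842132e-03,  6.90202523e-05]), 'tool_pos': array([ 214.51317518, -559.81464372,  230.32013027]), 'tcp_rot': array([-1.79902756e+02, -7.85163960e-03,  2.09616374e+01]), 'ft_force': array([-0.21063189, -0.25472166, -0.53748938]), 'wrist_torque': array([ 0.01707877, -0.03372531,  0.00141796]), 'grip_force': 0.0, 'finger_gap': 85.71252778111155}
```

View pics/side0.png

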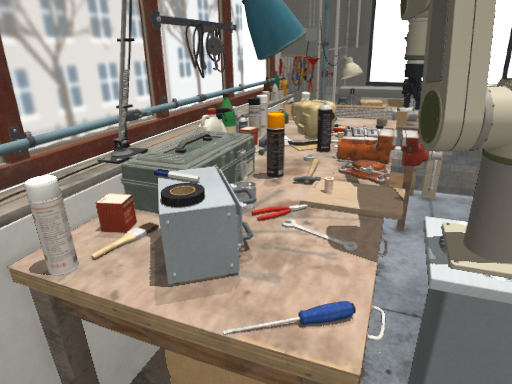

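View pics/top0.png

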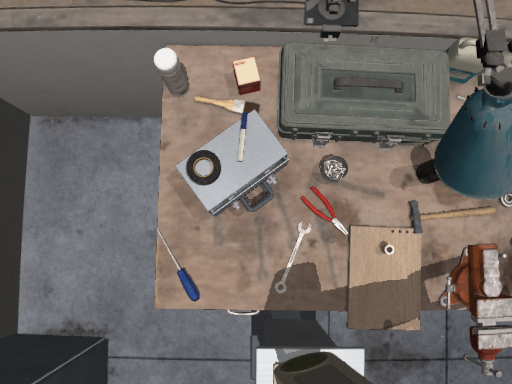

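The top view shows the chest at about (232,163) px, turned roughly 30°, with the handle at about (257,198). The spanner, pliers and tin sit in front and to its right. I'll zoom in for the corners.

```bash
cat > h.py <<'E'
import numpy as np,cv2,pickle
def ray(s,uv):
    p=np.array([[uv]],float); d=np.array([s["k1"],0,0,0,0.])
    n=cv2.undistortPoints(p,s["mtx"],d)[0,0]
    R=s["R"]; return -R.T@s["t"], R.T@np.array([n[0],n[1],1.])
def onz(s,uv,z):
    c,d=ray(s,uv); return c+d*(z-c[2])/d[2]
def proj(s,X):
    d=np.array([s["k1"],0,0,0,0.])
    return cv2.projectPoints(np.array(X,float).reshape(-1,1,3),cv2.Rodrigues(s["R"])[0],s["t"].astype(float),s["mtx"],d)[0][:,0]
E
python3 - <<'E'
import pickle,cv2
a=pickle.load(open("top0.pkl","rb"))["pixels"][105:225,165:315,::-1]
cv2.imwrite("pics/topc.png",cv2.resize(a,None,fx=5,fy=5,interpolation=cv2.INTER_CUBIC))
E
```

```text
(no output)
```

View pics/topc.png

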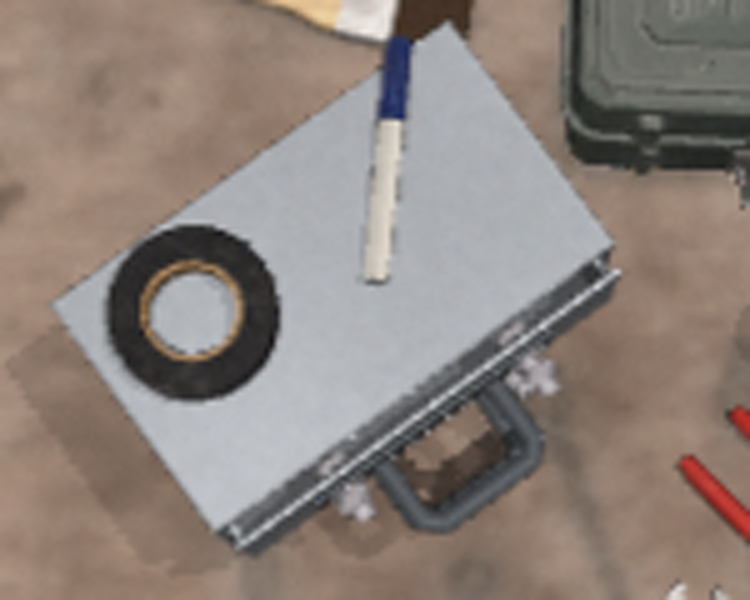

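The crop shows the chest-top corners at crop px (52,303), (450,22), (613,243) and (218,532). The front's edge runs from (237,547) to (618,272), and the bar lies between about (437,517) and (528,458).

```bash
python3 - <<'E'
from h import *
s=pickle.load(open("top0.pkl","rb")); f=lambda u,v:((u+.5)/5-.5+165,(v+.5)/5-.5+105)
P=[onz(s,f(*c),171)[:2] for c in[(52,303),(450,22),(613,243),(218,532)]]
P=np.array(P);print(P.round(1)); L=lambda a:np.linalg.norm(a)
print([L(P[i]-P[(i+1)%4]).round(1) for i in range(4)])
yv=P[0]+P[3]-P[1]-P[2]; yv/=L(yv); xv=P[0]+P[1]-P[2]-P[3]; xv/=L(xv)
a1=np.degrees(np.arctan2(yv[1],yv[0]))-90; a2=np.degrees(np.arctan2(xv[1],xv[0])); print(a1,a2)
c=P.mean(0); yaw=np.radians((a1*260+a2*150)/410)
ex=np.array([np.cos(yaw),np.sin(yaw)]); ey=np.array([-ex[1],ex[0]])
print("c",c,"yaw",np.degrees(yaw))
loc=lambda p:((p-c)@ex,(p-c)@ey)
for p,z in[((237,547),163),((618,272),163),((437,517),131),((528,458),131),((405,525),131),((545,430),131)]:
    print(p,np.round(loc(onz(s,f(*p),z)[:2]),1))
# check side view projection
s2=pickle.load(open("side0.pkl","rb"))
W=lambda x,y,z:[*(c+ex*x+ey*y),z]
print(proj(s2,[W(75,130,171),W(75,-130,171),W(-75,-130,171),W(-75,130,171),W(-75,130,0)]).round(1).tolist())
I=s2["pixels"][160:285,145:260,::-1]; cv2.imwrite("pics/sidec.png",cv2.resize(I,None,fx=4.5,fy=4.5,interpolation=cv2.INTER_CUBIC))
E
```

```text
[[654.9 380. ]
 [810.  173.9]
 [691.8  86.1]
 [536.1 289.6]]
[np.float64(258.0), np.float64(147.2), np.float64(256.2), np.float64(149.2)]
37.19547501822019 36.95720244175853
c [673.21525682 232.36495131] yaw 37.10830212439276
(237, 547) [-86.1 125.2]
(618, 272) [ -86.6 -122.2]
(437, 517) [-133.    30.5]
(528, 458) [-136.2  -27.8]
(405, 525) [-126.3   46.9]
(545, 430) [-129.4  -44.2]
[[158.1, 212.5], [157.0, 171.1], [214.8, 165.3], [235.3, 202.8], [238.6, 274.8]]
```

View pics/sidec.png

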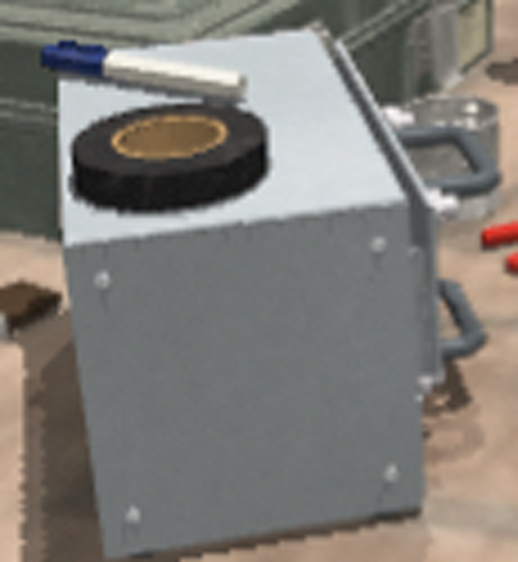

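```bash
cat >> h.py <<'E'
from scipy.spatial.transform import Rotation as Ro
C=np.array([673.2,232.4]); YAW=37.1
ex=np.array([np.cos(np.radians(YAW)),np.sin(np.radians(YAW))]); ey=np.array([-ex[1],ex[0]])
W=lambda x,y:C+ex*x+ey*y
def go(st,targets):
    # targets: (x,y,z,yaw) world; each printed relative to previous target
    p=np.array(st["tool_pos"]);R=Ro.from_euler("xyz",st["tcp_rot"],degrees=True)
    for x,y,z,yaw in targets:
        R2=Ro.from_euler("xyz",[180,0,yaw],degrees=True); q=np.array([x,y,z])
        print((R.inv().apply(q-p)/10).round(2).tolist(),(R.inv()*R2).as_rotvec(degrees=True).round(1).tolist())
        p,R=q,R2
E
python3 - <<'E'
from h import *
from bench import sensors
s=sensors.sense(); b=W(-136,1); print(b)
go(s,[(320,-350,270,55),(360,-140,270,90),(450,60,270,127.1),(*b,230,127.1),(*b,110,127.1)])
E
```

```text
[564.12537769 151.1612976 ]
[17.36, -15.83, -3.94] [-0.1, -0.0, -34.0]
[19.5, -8.77, -0.0] [-0.0, 0.0, -35.0]
[20.0, 9.0, 0.0] [-0.0, 0.0, -37.1]
[0.39, 14.6, 4.0] [0.0, 0.0, 0.0]
[-0.0, -0.0, 12.0] [0.0, 0.0, 0.0]
```

play_rows(motion=[[[17.4,-15.8,-4,0,0,-34],[17.4,-15.8,-4,0,0,-34],[17.4,-15.8,-4,0,0,-34],[17.4,-15.8,-4,0,0,-34],[17.4,-15.8,-4,0,0,-34]]], jaw=0.5)

```text
time: 0.6
tool_pos: [321.4, -348.1, 271.5]
tcp_rot: [180.0, -0.0, 55.3]
ft_force: [0.2, -1.1, 0.2]
finger_gap: 42.7
grip_force: 0.0
```

play_rows(motion=[[[19.5,-8.8,0,0,0,-35],[19.5,-8.8,0,0,0,-35],[19.5,-8.8,0,0,0,-35],[19.5,-8.8,0,0,0,-35],[19.5,-8.8,0,0,0,-35]]])

```text
time: 1.1
tool_pos: [360.8, -136.5, 271.2]
tcp_rot: [180.0, -0.1, 90.5]
ft_force: [0.8, -0.9, -0.1]
finger_gap: 42.6
grip_force: 0.0
```

play_rows(motion=[[[20,9,0,0,0,-37],[20,9,0,0,0,-37],[20,9,0,0,0,-37],[20,9,0,0,0,-37],[20,9,0,0,0,-37]]])

```text
time: 1.6
tool_pos: [451.1, 63.4, 270.8]
tcp_rot: [180.0, -0.1, 127.5]
ft_force: [-0.1, -0.6, -0.1]
finger_gap: 42.6
grip_force: 0.0
```

play_rows(motion=[[[0,14,4,0,0,0],[0,14,4,0,0,0],[0,14,4,0,0,0],[0,14,4,0,0,0],[0,14,4,0,0,0]]])

```text
time: 2.1
tool_pos: [561.8, 144.1, 228.8]
tcp_rot: [-179.8, -0.1, 127.0]
ft_force: [-0.7, -0.5, 0.5]
finger_gap: 42.6
grip_force: 0.0
```

```bash
python3 - <<'E'
from h import *
from bench import sensors,optics
s=sensors.sense(); print(s["time"],s["tool_pos"],s["tcp_rot"],s["finger_gap"],s["joint_pos"].round(),s["ft_force"]); b=W(-136,1)
go(s,[(*b,210,127.1),(*b,110,127.1)])
a=optics.snapshot("top");pickle.dump(a,open("top1.pkl","wb"));a2=optics.snapshot("side");pickle.dump(a2,open("side1.pkl","wb"))
A=cv2.resize(a["pixels"][110:230,190:310,::-1],None,fx=3.3,fy=3.3,interpolation=cv2.INTER_CUBIC)
B=cv2.resize(a2["pixels"][140:260,180:300,::-1],None,fx=3.3,fy=3.3,interpolation=cv2.INTER_CUBIC)
cv2.imwrite("pics/p1.png",np.hstack([A,B]))
E
```

```text
2.1 [561.81692396 144.14286983 228.82510096] [-1.79755761e+02 -1.18904970e-01  1.27028288e+02] 42.62169753786132 [  9.   5.  88.  -0.  87. -28.] [-0.71066267 -0.53197185  0.53953715]
[0.42, 0.61, 1.88] [-0.2, -0.1, -0.1]
[-0.0, -0.0, 10.0] [0.0, 0.0, 0.0]
```

View pics/p1.png

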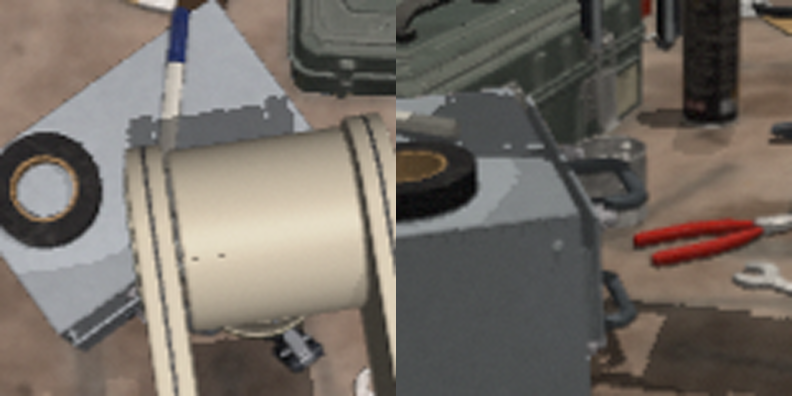

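The arm hides the handle in the top view. In the side view the handle sits at crop (610,180), but no fingers show. I'll check where the tips should project.

```bash
python3 - <<'E'
from h import *
s=pickle.load(open("side1.pkl","rb")); b=W(-136,1)
print(proj(s,[[561.8,144.1,228.8],[*b,131],[*W(-136,40),131],[*W(-136,-40),131]]))
a=s["pixels"][40:240,170:320,::-1].copy()
A=cv2.resize(a,None,fx=3,fy=3,interpolation=cv2.INTER_CUBIC)
cv2.imwrite("pics/p2.png",A)
E
```

```text
[[250.55186689 154.27176395]
 [249.55947026 194.33958871]
 [253.73824235 200.48404766]
 [245.52687056 188.40979461]]
```

View pics/p2.png

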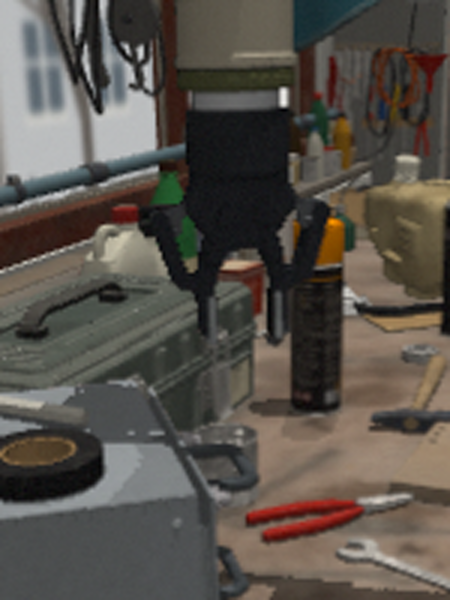

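The fingertips show at px (239,152) and (262,154), which agrees with the prediction. The bar's left end near (253,198) also fits, so I'll go down over it.

play_rows(motion=[[[0.4,0.6,1.9,0,0,0],[0.4,0.6,1.9,0,0,0],[0.4,0.6,5,0,0,0],[0.4,0.6,6,0,0,0],[0.4,0.6,7,0,0,0]]])

```text
time: 2.7
tool_pos: [564.5, 150.0, 161.7]
tcp_rot: [180.0, 0.0, 126.9]
ft_force: [-1.2, 0.7, 0.9]
finger_gap: 42.6
grip_force: 0.0
```

play_rows(motion=[[[0,0,1.3,0,0,0],[0,0,2.6,0,0,0],[0,0,4,0,0,0],[0,0,4.8,0,0,0],[0,0,4.8,0,0,0]]])

```text
time: 3.2
tool_pos: [567.1, 151.5, 115.2]
tcp_rot: [179.7, 0.1, 127.0]
ft_force: [-0.6, 1.6, 7.9]
finger_gap: 42.6
grip_force: 2.3
```

play_rows(motion=[[[0,0,0,0,0,0],[0,0,0,0,0,0],[0,0,0,0,0,0],[0,0,0,0,0,0],[0,0,0,0,0,0]]], jaw=0, squeeze=30)

```text
time: 3.7
tool_pos: [564.9, 150.6, 113.0]
tcp_rot: [-180.0, -0.0, 127.0]
ft_force: [0.5, 1.2, 0.1]
finger_gap: 10.6
grip_force: 29.2
```

play_rows(motion=[[[0,-1.5,0,0,0,0],[0,-3,0,0,0,0],[0,-4.5,0,0,0,0],[0,-6,0,0,0,0],[0,-7.5,0,0,0,0]]])

```text
time: 4.2
tool_pos: [504.7, 105.1, 113.0]
tcp_rot: [180.0, 0.0, 127.0]
ft_force: [3.6, 1.3, -0.1]
finger_gap: 10.9
grip_force: 31.4
```

play_rows(motion=[[[0,-0.4,0,0,0,0],[0,-0.8,0,0,0,0],[0,-1.2,0,0,0,0],[0,-1.5,0,0,0,0],[0,-1.5,0,0,0,0]]])

```text
time: 4.7
tool_pos: [492.7, 96.1, 113.0]
tcp_rot: [-179.9, 0.0, 127.0]
ft_force: [1.5, -3.8, -3.5]
finger_gap: 10.7
grip_force: 31.3
```

play_rows(motion=[[[0,-0.2,0,0,0,0],[0,-0.4,0,0,0,0],[0,-0.6,0,0,0,0],[0,-0.8,0,0,0,0],[0,-0.8,0,0,0,0]]])

```text
time: 5.2
tool_pos: [491.9, 95.4, 113.3]
tcp_rot: [179.2, 0.1, 127.0]
ft_force: [38.3, 19.4, -33.3]
finger_gap: 10.8
grip_force: 30.3
```

play_rows(motion=[[[0,0.4,0,0,0,0],[0,0.6,0,0,0,0],[0,0.6,0,0,0,0]]])

```text
time: 5.5
tool_pos: [492.0, 95.6, 113.2]
tcp_rot: [180.0, 0.0, 127.0]
ft_force: [6.3, -0.6, -7.2]
finger_gap: 10.9
grip_force: 31.7
```

play_rows(motion=[[[0,0,0,0,0,0],[0,0,0,0,0,0],[0,0,0,0,0,0]]], jaw=0.45)

```text
time: 5.8
tool_pos: [491.2, 95.4, 113.5]
tcp_rot: [-180.0, -0.0, 127.0]
ft_force: [0.5, -0.2, 1.2]
finger_gap: 38.3
grip_force: 0.0
```

play_rows(motion=[[[0,0,-2,0,0,0],[0,0,-5,0,0,0],[0,0,-9,0,0,0],[0,0,-13,0,0,0],[0,0,-13,0,0,0]]])

```text
time: 6.3
tool_pos: [494.5, 95.7, 250.5]
tcp_rot: [179.5, 0.3, 127.0]
ft_force: [-0.1, 0.4, 0.6]
finger_gap: 38.1
grip_force: 0.0
```

```bash
python3 - <<'E'
from h import *
from bench import sensors
go(sensors.sense(),[(400,-110,260,90),(400,-110,260,37.1)])
E
```

```text
[-10.76, -19.91, -1.07] [0.6, 0.1, 37.0]
[0.0, 0.0, 0.0] [0.0, -0.0, 52.9]
```

play_rows(motion=[[[-10.8,-19.9,-1,0.6,0,37],[-10.8,-19.9,-1,0.6,0,37],[-10.8,-19.9,-1,0.6,0,37],[-10.8,-19.9,-1,0.6,0,37],[-10.8,-19.9,-1,0.6,0,37]]])

```text
time: 6.8
tool_pos: [395.7, -113.1, 253.4]
tcp_rot: [-179.4, 0.2, 89.5]
ft_force: [0.8, -0.7, 0.4]
finger_gap: 38.1
grip_force: 0.0
```

```bash
python3 - <<'E'
from h import *
from bench import sensors,optics
a=optics.snapshot("top");pickle.dump(a,open("top2.pkl","wb"))
h=np.array([492.2,95.7])+60*ex-60*ey; print(h)
print(proj(a,[[*h,131],[*(h+60*ey-60*ex),131],[*(h+120*ey),131],[*W(-75,-130),171]]).round(1).tolist())
cv2.imwrite("pics/p3.png",cv2.resize(a["pixels"][140:240,190:323,::-1],None,fx=6,fy=6,interpolation=cv2.INTER_CUBIC))
E
```

```text
[576.24751499  84.03744354]
[[286.5, 198.4], [281.8, 229.6], [250.5, 224.7], [288.2, 153.2]]
```

View pics/p3.png

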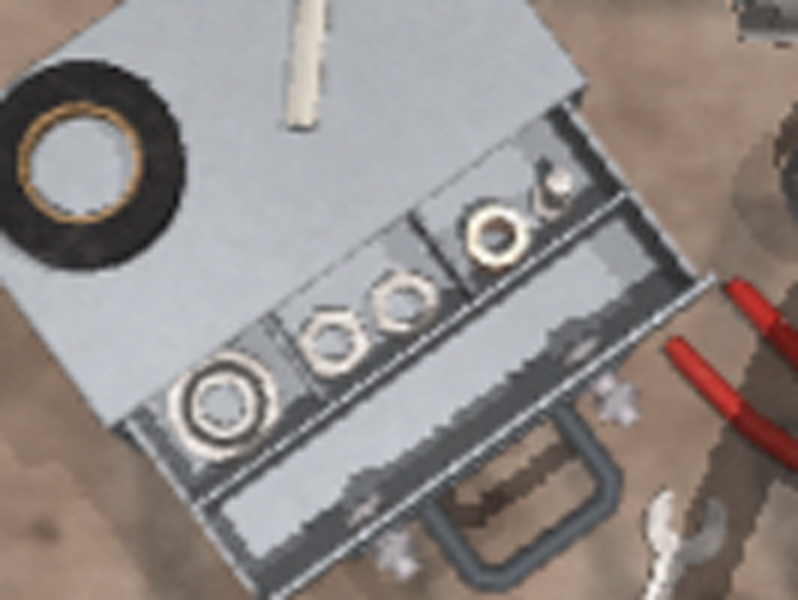

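In the view the right bolt head is at crop (583,347), against a predicted (581,353). That agrees, since the front sheet hides part of it. The drawer is fully out.

```bash
python3 - <<'E'
from h import *
from bench import sensors
go(sensors.sense(),[(490,-10,250,50),(584,88.6,215,37.1)])
E
```

```text
[10.61, 9.4, 0.2] [-0.5, 0.5, 39.5]
[13.6, 0.86, 3.5] [-0.0, -0.0, 12.9]
```

play_rows(motion=[[[10.6,9.4,0.2,-0.5,0.5,39.5],[10.6,9.4,0.2,-0.5,0.5,39.5],[10.6,9.4,0.2,-0.5,0.5,39.5],[10.6,9.4,0.2,-0.5,0.5,39.5],[10.6,9.4,0.2,-0.5,0.5,39.5]]])

```text
time: 7.35
tool_pos: [491.9, -2.8, 249.2]
tcp_rot: [-179.9, -0.1, 50.3]
ft_force: [-0.6, -0.8, 0.1]
finger_gap: 38.4
grip_force: 0.0
```

play_rows(motion=[[[4,0.2,1,0,0,5],[8,0.5,2,0,0,9],[12,0.7,3,0,0,13],[13.6,0.9,3.5,0,0,13],[13.6,0.9,3.5,0,0,13]]])

```text
time: 7.85
tool_pos: [584.9, 96.3, 213.3]
tcp_rot: [-179.8, -0.0, 37.6]
ft_force: [-0.4, 0.3, 0.9]
finger_gap: 38.6
grip_force: 0.0
```

```bash
python3 - <<'E'
from h import *
from bench import sensors,optics
st=sensors.sense();print(st["tool_pos"],st["tcp_rot"],st["finger_gap"])
go(st,[(584,88.6,180,37.1),(584,88.6,110,37.1)])
a=optics.snapshot("side");pickle.dump(a,open("side2.pkl","wb"))
h=np.array([576.8,83.2]); print(proj(a,[[*h,131],st["tool_pos"],[*(h-8*ex),163],[*(h-8*ex+185*ey),163]]).round(1).tolist())
cv2.imwrite("pics/p4.png",cv2.resize(a["pixels"][110:230,170:320,::-1],None,fx=5,fy=5,interpolation=cv2.INTER_CUBIC))
E
```

```text
[584.86902657  96.25580588 213.28580762] [-1.79840296e+02 -1.66920592e-03  3.75989505e+01] 38.60708426981056
[-0.54, 0.56, 3.33] [-0.2, -0.0, 0.5]
[0.0, -0.0, 7.0] [0.0, 0.0, 0.0]
[[255.3, 184.2], [249.6, 154.5], [258.0, 172.2], [281.9, 199.4]]
```

View pics/p4.png

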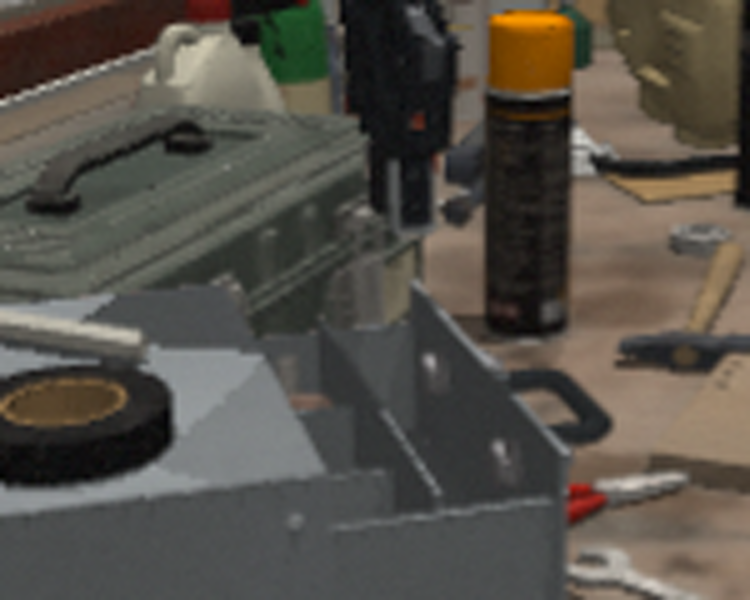

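The side view shows the right bolt head at px (256,184), against a predicted (255.3,184.2). The sheet edge matches too, so I'll descend.

play_rows(motion=[[[-0.5,0.6,0.5,-0.2,0,0.5],[-0.5,0.6,1.5,-0.2,0,0.5],[-0.5,0.6,2.5,-0.2,0,0.5],[-0.5,0.6,3.3,-0.2,0,0.5],[-0.5,0.6,3.3,-0.2,0,0.5]]])

```text
time: 8.4
tool_pos: [583.4, 86.3, 180.2]
tcp_rot: [179.9, 0.0, 36.9]
ft_force: [0.6, -0.4, -0.4]
finger_gap: 38.2
grip_force: 0.0
```

play_rows(motion=[[[0,0,0,0,0,0]]])

```text
time: 8.5
tool_pos: [584.4, 86.6, 182.0]
tcp_rot: [179.9, -0.1, 36.9]
ft_force: [-0.1, -0.2, 0.2]
finger_gap: 38.7
grip_force: 0.0
```

```bash
python3 - <<'E'
from h import *
from bench import sensors
st=sensors.sense();print(st["tool_pos"],st["tcp_rot"],st["finger_gap"])
go(st,[(584,88.6,110,37.1)])
E
```

```text
[584.36832425  86.58971846 181.99370602] [ 1.79869434e+02 -8.81641265e-02  3.69490420e+01] 38.66352912596336
[0.08, -0.2, 7.2] [0.1, -0.1, -0.2]
```

play_rows(motion=[[[0.1,-0.1,1,0,0,0],[0.1,-0.2,2,0,0,0],[0.1,-0.2,3,0,0,0],[0.1,-0.2,3.6,0,0,0],[0.1,-0.2,3.6,0,0,0]]])

```text
time: 9.0
tool_pos: [583.3, 88.8, 144.4]
tcp_rot: [179.9, 0.0, 37.0]
ft_force: [-0.0, 0.2, -0.2]
finger_gap: 38.6
grip_force: 0.0
```

play_rows(motion=[[[0,0,0.9,0,0,0],[0,0,1.8,0,0,0],[0,0,2.7,0,0,0],[0,0,3.5,0,0,0],[0,0,3.5,0,0,0]]])

```text
time: 9.5
tool_pos: [583.3, 88.8, 109.3]
tcp_rot: [179.9, 0.0, 37.0]
ft_force: [-0.6, 0.4, -0.3]
finger_gap: 38.4
grip_force: 0.0
```

No contact on the way down. Closing gently.

play_rows(motion=[[[0,0,0,0,0,0],[0,0,0,0,0,0],[0,0,0,0,0,0],[0,0,0,0,0,0],[0,0,0,0,0,0]]], jaw=0, squeeze=25)

```text
time: 10.0
tool_pos: [584.0, 89.7, 111.5]
tcp_rot: [179.9, -0.1, 37.0]
ft_force: [-2.7, 3.8, -0.0]
finger_gap: 18.3
grip_force: 24.6
```

play_rows(motion=[[[0,0,0,0,0,0],[0,0,0,0,0,0],[0,0,0,0,0,0],[0,0,0,0,0,0],[0,0,0,0,0,0]]], squeeze=60)

```text
time: 10.5
tool_pos: [584.0, 89.7, 111.6]
tcp_rot: [179.9, -0.1, 37.0]
ft_force: [-3.2, 3.8, 0.8]
finger_gap: 16.7
grip_force: 58.4
```

```bash
python3 - <<'E'
from h import *
from bench import sensors,optics
st=sensors.sense();print({k:np.round(v,1) for k,v in st.items()})
a=optics.snapshot("side")
cv2.imwrite("pics/p5.png",cv2.resize(a["pixels"][110:230,170:320,::-1],None,fx=5,fy=5,interpolation=cv2.INTER_CUBIC))
E
```

```text
{'time': np.float64(10.5), 'joint_pos': array([ 3.8, 10.9, 94.3,  0. , 74.7, 56.8]), 'qd': array([-0.1,  0.1,  0.1,  0. , -0. , -0. ]), 'joint_efforts': array([ -2.6, -57.4, -48.9,  -1.4,  -1.3,  -0. ]), 'tool_pos': array([584. ,  89.7, 111.6]), 'tcp_rot': array([ 1.799e+02, -1.000e-01,  3.700e+01]), 'ft_force': array([-3.2,  3.8,  0.8]), 'wrist_torque': array([0.6, 0.7, 0. ]), 'grip_force': np.float64(58.4), 'finger_gap': np.float64(16.7)}
```

View pics/p5.png

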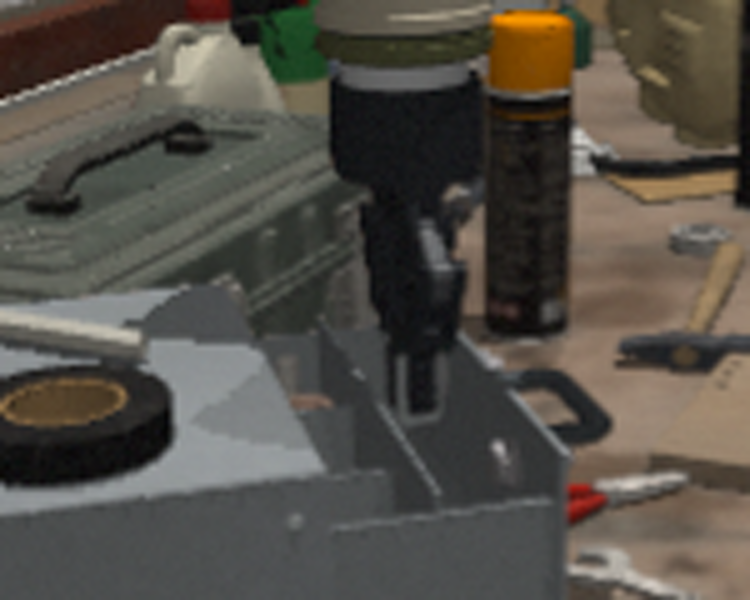

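The fingers hold the head: the gap matches its 19 mm width with pad give, grip force is 58 N and side force is small. The drawer is still fully out and the surroundings are untouched.

play_rows(motion=[[[0,0,0,0,0,0],[0,0,0,0,0,0],[0,0,0,0,0,0],[0,0,0,0,0,0],[0,0,0,0,0,0]]])

```text
time: 11.05
tool_pos: [584.0, 89.7, 111.6]
tcp_rot: [179.9, -0.1, 37.0]
ft_force: [-4.8, 3.6, 0.8]
finger_gap: 16.8
grip_force: 58.4
```

```bash
python3 -c "
from bench import sensors,job
s=sensors.sense();print(s['finger_gap'],s['grip_force'],s['ft_force'])
if s['finger_gap']>15.5: print(job.hand_in())"
```

```text
16.83328985805316 58.41917855897918 [-4.80882687  3.6189521   0.7611708 ]
the job is handed in; nothing more can be done
None
```

I pulled the top drawer out to its stop and handed the job in with the right-hand bolt's head held between the fingers at about 58 N, 11 s into the 38 s allowed; the hand-in returned no verdict.

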